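# Start the clamp screw of the sterilising pot

## Task

Lift the handwheel screw out of its moulded holder and set it upright in the threaded neck of the clamp pot so that it rests on top of the thread, not yet in it. Turn it backward (anticlockwise from above) until it drops into the thread, then forward (clockwise) one full turn, and finish while still holding the screw in the gripper there, started but not wound down. Leave the other things on the bench where they are.

Things in the scene. Friction and masses are not known exactly. Their poses are not given: they have to be found in the camera images.
- screw: Loose upright clamp screw, 0.36 kg. Origin: on its axis at the underside of its two thread lugs, z up. Steel shank 20 mm diameter from 40 mm below the origin (last 7 mm tapered) to 30 mm above. Two lugs 3.6 mm thick along +x and -x, out to 18 mm from the axis. Aluminium disc handwheel 80 mm diameter, 30 to 40 mm above the origin, with a hub and a crank handle.
- hub (a point): Centre of the screw's dark steel hub, on the axis 47 mm above the screw's origin, same axes. Hub 26 mm diameter, 14 mm high, standing on the handwheel disc.
- crank (a point): Middle of the screw's upright round black crank handle, 12 mm diameter, 40 mm high (20 mm above and below this point), standing on the disc 32 mm from the axis in the screw's +x direction, in line with the lugs. Rigid with the wheel, it does not spin. This point is 60 mm above the screw's origin.
- holder: Fixed moulded grey holder, 130 x 130 mm, 80 mm high, origin under its centre. The screw stands in its cavity: the wheel in a round recess 93 mm diameter, 8 mm deep, the shank in a 51 mm hole below. In it the screw's origin is 42 mm above the bench, the hub's top 96 mm. The screw comes out straight upward.
- pot: Fixed steel clamp pot, 160 mm diameter, lid 66 mm high, origin under its centre, z up. A dark crossbar 168 mm long, 26 mm wide runs along its x axis (top at 95 mm). In the middle stands a steel neck, 54 mm outer diameter, 136 mm high, open on top, the thread inside it (22 mm bore, 40 mm over the thread grooves).
- thread (a point): Point on the neck's axis at the thread's crest, 135 mm above the bench; axes as the pot. Right-handed two-start thread, 16 mm down per clockwise turn. Its two entries face the pot's +x and -x. Set in with the lugs 25 to 130 (best 90) degrees clockwise of the crossbar, the screw rests on a ramp, its origin 0 to 3 mm below this point; a stop tooth blocks clockwise turning there.
- entry (a point): One thread entry (13 mm from the axis on the pot's +x, crest height; twin opposite). Turned anticlockwise, the lugs climb the ramp; about in line with the entries the screw falls by its own weight to 8 mm below the crest; a tooth stops it about 10 degrees on. Clockwise it then sinks by its own weight, to 24 mm after one turn. Turns easily (greased, under 0.2 Nm), stays where left, 1 mm side play.
- dropper: Bystander: small amber dropper bottle, 32 mm diameter, 75 mm high, origin under its centre.
- rack: Bystander: white tube rack 60 x 160 mm, 45 mm high with a few tubes up to 76 mm high, origin under its centre.
- cottonjar: Bystander: white jar 70 mm diameter, 85 mm high, origin under its centre.
- slidebox: Bystander: flat grey slide box 90 x 70 x 30 mm, origin under its centre.

How it is judged (in metres and radians):
On the way, in this order (a step that is already met when the one before it is completed fails the run):
1. the screw is lifted clear out of the holder in the gripper (z of screw in the frame of holder above 0.115 m and contact force between the fingers and screw above 1 N), for 0.2 s.
2. the screw stands in the neck, resting on top of the thread, not yet dropped in (horizontal distance between screw and thread below 0.003 m and z of screw in the frame of thread between -0.005 and 0.0015 m and angle between screw's own z axis and vertical below 0.12 rad and contact force between screw and pot above 0.5 N), for 0.2 s.
3. turned backward off the crest, the screw has dropped into the thread (horizontal distance between screw and thread below 0.003 m and z of screw in the frame of thread between -0.013 and -0.0065 m), for 0.1 s.
At the end, for the whole second after the job is handed in: The screw stands upright (within 0.1 rad) in the neck, within 3 mm of its axis, one turn (give or take about 65 degrees: 21 to 27 mm below the crest) into the thread, at rest, and the fingers still grip it with more than 2 N (horizontal distance between screw and thread below 0.003 m and z of screw in the frame of thread between -0.027 and -0.021 m and angle between screw's own z axis and vertical below 0.1 rad and contact force between the fingers and screw above 2 N and linear speed of screw below 0.02 m/s and angular speed of screw below 0.2 rad/s); the arm keeps its last pose, push and grip.
It fails at once if a bystander is shifted by more than 20 mm (distance of any of dropper, rack, cottonjar, slidebox from where it was at the start of the episode above 0.02 m).
It also fails if it takes over 72 s, if anything falls off the work surface, if the arm or the gripper's body presses on something with over 40 N, if the wrist force passes 120 N, or if a joint passes its speed limit or range.

## Robot

A 6-joint arm with a two-finger parallel gripper is mounted at the origin on the work surface. World frame = base frame: x ahead of the robot, y to its left, z up, the work surface at z = 0. Lengths are in mm, angles in rad, forces in N, time in s.
With the tool pointing down it reaches from about 350 to 875 mm from the base axis. Payload 4.2 kg.
Tool frame: the origin (TCP) lies at the very end of the fingers, on their centre line; the grasp point (between the pads) lies 19 mm behind it; z points along the fingers, y is the direction in which the jaws open and shut (so a half turn about z gives the same grasp; the last joint's range is limited). The gripper opens to 85 mm and grips with 20 to 120 N. Pads are 22 mm wide; open, the fingers measure 114 mm over their backs; the gripper's body (76 mm by 85 mm) begins 54 mm behind the grasp point. The pads swing forward as they close: fully open they stand 13 mm farther back than shut.
Start: joints at [1.541, 0.385, 0.008, 0, -1.194, -0.259], TCP at [177.969, 599.104, 231.312] pointing down, gripper open.
Joint ranges: [-3.14, 3.14], [-1.21, 2.06], [-1.07, 1.41], [-3.16, 2.05], [-2.99, -0.16], [-3.1, 3.1]. Speed limits (rad/s): [2.79, 2.79, 3.14, 3.14, 3.14, 3.14].

## Interface

Orientations are given as a unit quaternion [x, y, z, w].
In Python, from bench import telemetry, eyes, arm gives the robot as it stands. The module is installed in compiled form; this text tells all that it offers.
- The arm moves only by the tool move_arm, never from a script. Its argument "deltas" is text: rows parted by semicolons, each of 6 numbers parted by spaces: the shift along the tool's x, y, z in cm, then the turn, a rotation vector about the tool's x, y, z in rad. A call has 1 to 12 rows; each row shifts and turns the commanded pose from where the row before left it, along the tool's axes as they then stand; what a row does not reach is not made up. A row lasts 1/8 s, in which the tool goes at most 62.5 mm and 10.7 degrees, less where a joint would pass 70% of its speed; a pose out of reach is approached as far as the arm can. A call is refused whole if a number of a shift passes 6.25 or a number of a turn 0.188, either way. A call with a gripper value outside its range is refused whole. "grip" is the finger opening in cm, from 0 to 8.54, set as the call begins (left out, the last holds). The fingers move at their own pace and stop on an object; the grip force is fixed at half the most. Time passes only in rows, so rows that do not move let the fingers close. It gives the time, the measured TCP pose, the force and the opening at its end, in the units of the state.
- telemetry.read_state(): the state, without advancing time (a new reading comes with each control period).
- eyes.get_image(name): name is "side" or "top"; returns a dict with "pixels" (420x560x3 uint8, blue, green, red), "range_z" (420x560 float32, mm along the optical axis (not along the pixel's ray), 0 where there is no reading), "fx", "fy", "cx", "cy" (pixels), "dist_coeffs" ([k1, k2, p1, p2, k3] as OpenCV has them; the pictures are not rectified), "origin" and "orientation" of the camera in the world. Camera axes: x right, y up, looking along -z (the intrinsics and any distortion apply to the point x, -y, -z); pixel columns grow to the right and rows downward; lengths in mm; the calibration is good to about 2 mm. A picture is of the moment at which its call begins.
- arm.job_done(): hands the job in, once; it reports no verdict.
Trained networks look in a picture, given as the dict that the camera call returned (one of the last four; its "shot" number tells which), for a name from the list of things; names that differ only in an ending like _2 or _b are one class to them, and where a whole thing is asked for, a point or a joint stands for the part that bears it (a point fixed in the world has none). Each returns a list of dicts, best first, with "p" (0 to 1); they miss things now and then, are a little off and sometimes report something else, mostly with a low value. They report only what shows in the picture. A call takes as long as a camera call.
- eyes.boxes_of(picture, name): "point" ([x, y, z] in mm, in world coordinates, good to about 4 mm: the middle of the surface that is visible of it).
The state is a dict: "clock": time; "joints": joint angles; "joint_vel": joint speeds; "joint_efforts": joint torques, N m; "position": TCP position; "ee_rot": TCP orientation; "contact_force": force on the tool from outside, world axes, zero at the start; "wrist_torque": the same for the moment, N m; "gripper_width": finger opening in mm.
Only numpy, scipy, OpenCV 4.12 (cv2) and the standard library are available. Lean on these libraries where they do the work, as an engineer would, in place of code of your own. Each camera call takes 0.05 s, during which the arm holds its last target.

## Working session

There is one attempt and no reset: what is moved stays moved. The work goes in short steps, Python scripts to look and compute and a tool call to move; the robot and the scene stay as the last step left them, time stands still between calls to the robot, and variables do not carry over. Pictures are saved under pics/ and viewed, and the job is handed in when it is done.

Besides the shell and the picture viewer there is one more tool, called after "Emit:" as name(argument=value, ...) on one line, values as JSON. move_arm: Moves the arm, as the interface text tells. Its arguments: {"type":"object","properties":{"deltas":{"type":"string"},"grip":{"type":"number"}},"required":["deltas"]}

```bash
mkdir -p pics
cat > h.py <<'E'
import numpy as np, cv2
from scipy.spatial.transform import Rotation as R
from bench import telemetry, eyes, arm
def cloud(im):
    d=im["range_z"]; h,w=d.shape
    K=np.array([[im["fx"],0,im["cx"]],[0,im["fy"],im["cy"]],[0,0,1]])
    u,v=np.meshgrid(np.arange(w),np.arange(h))
    p=cv2.undistortPoints(np.stack([u,v],-1).reshape(-1,1,2).astype(np.float64),K,np.array(im["dist_coeffs"])).reshape(h,w,2)
    P=np.stack([p[...,0]*d,-p[...,1]*d,-d],-1)
    W=R.from_quat(im["orientation"]).apply(P.reshape(-1,3)).reshape(h,w,3)+np.array(im["origin"])
    W[d<=0]=np.nan
    return W
def project(im,X):
    K=np.array([[im["fx"],0,im["cx"]],[0,im["fy"],im["cy"]],[0,0,1]])
    c=R.from_quat(im["orientation"]).inv().apply(np.atleast_2d(X)-np.array(im["origin"]))
    c=c*[1,-1,-1]
    return cv2.projectPoints(c.astype(float),np.zeros(3),np.zeros(3),K,np.array(im["dist_coeffs"]))[0].reshape(-1,2)
E
python3 - <<'E'
from h import *
s=telemetry.read_state(); print(s)
for n in ["top","side"]:
    im=eyes.get_image(n); cv2.imwrite(f"pics/{n}0.png",im["pixels"]); 
    print(n,im["origin"],im["orientation"],im["fx"],im["dist_coeffs"])
    np.save(f"{n}0.npy",im,allow_pickle=True)
    for k in ["screw","hub","crank","holder","pot","thread","entry","dropper","rack","cottonjar","slidebox"]:
        print(k,[(np.round(r["point"],0).tolist(),round(r["p"],2)) for r in eyes.boxes_of(im,k)][:3])
E
```

```text
{'clock': 0.0, 'joints': array([ 1.54060936e+00,  3.85573381e-01,  6.63873797e-03, -4.78354066e-04,
       -1.19400844e+00, -2.58584961e-01]), 'joint_vel': array([ 1.16465109e-03,  5.16579663e-04, -3.17583224e-04,  6.08022041e-06,
        2.16999504e-04, -1.38718645e-04]), 'joint_efforts': array([ 7.84446438e-04, -3.92287374e+01,  1.88397467e+01,  4.18615848e+00,
       -4.68477403e-03, -1.93443618e-06]), 'position': array([177.81482126, 598.56918823, 230.21954726]), 'ee_rot': array([ 9.89581148e-01, -1.43972046e-01, -9.85440881e-05,  1.09171783e-03]), 'contact_force': array([ 0.13728164, -0.63516578, -1.13215485]), 'wrist_torque': array([ 0.01525215,  0.00028934, -0.0666812 ]), 'gripper_width': 85.21255576859762}
top [ 376.97086205   27.32361434 1057.61004815] [-0.07004024  0.07994456  0.75393267 -0.64829681] 411.05595673981117 [0.00617341 0.         0.         0.         0.        ]
screw [([558.0, -148.0, 85.0], 0.79), ([566.0, 180.0, 64.0], 0.57)]
hub [([563.0, -139.0, 84.0], 0.77)]
crank [([560.0, -144.0, 81.0], 0.88), ([565.0, 181.0, 60.0], 0.65)]
holder [([549.0, -142.0, 78.0]
[... 293 characters left out ...]
.56)]
slidebox [([632.0, 383.0, 29.0], 0.94)]
side [ 363.09488658 -790.44815641  841.80616939] [ 0.40252083 -0.04235967 -0.11161792  0.90759246] 480.0487462142287 [-0.12418141  0.          0.          0.          0.        ]
screw [([564.0, -154.0, 81.0], 0.86)]
hub [([558.0, -156.0, 83.0], 0.9)]
crank [([562.0, -153.0, 85.0], 0.6)]
holder [([551.0, -184.0, 81.0], 0.86)]
pot [([567.0, 151.0, 62.0], 0.94)]
thread [([567.0, 151.0, 62.0], 0.84)]
entry [([566.0, 154.0, 62.0], 0.88)]
dropper [([352.0, 348.0, 39.0], 0.46)]
rack [([767.0, -50.0, 36.0], 0.59)]
cottonjar [([376.0, -399.0, 81.0], 0.72), ([353.0, 349.0, 37.0], 0.32)]
slidebox [([638.0, 378.0, 31.0], 0.9), ([561.0, -156.0, 82.0], 0.53)]
```

View pics/top0.png

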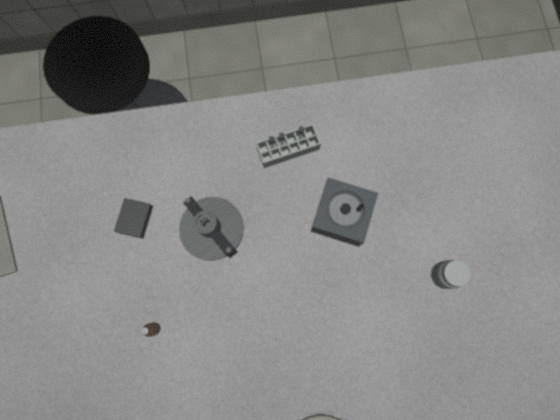

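View pics/side0.png

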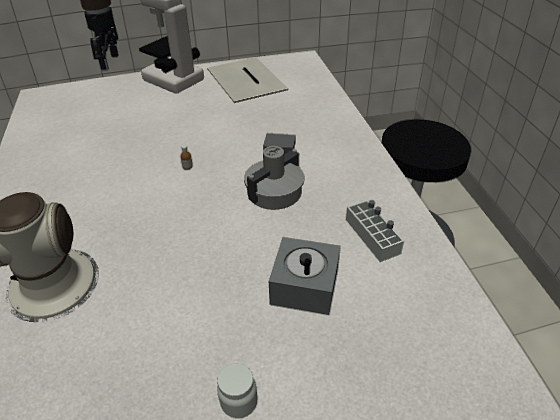

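The top view shows the screw in its holder at about (345,209) with the crank at (360,208), and the pot at (210,222) with its bar from (190,202) to (233,252). Next I fit the geometry from the point clouds.

```bash
cat > fit.py <<'E'
from h import *
from scipy.optimize import least_squares
def circ(p):
    f=lambda q:np.hypot(p[:,0]-q[0],p[:,1]-q[1])-q[2]
    r=least_squares(f,[*p.mean(0)[:2],30],loss='soft_l1'); return r.x
for n in ["top","side"]:
    im=np.load(f"{n}0.npy",allow_pickle=True).item(); W=cloud(im)
    def reg(c,r,z0,z1):
        return (np.hypot(W[...,0]-c[0],W[...,1]-c[1])<r)&(W[...,2]>z0)&(W[...,2]<z1)
    print(n, "bench z", np.nanmedian(W[reg((450,0),50,-30,30)][:,2]))
    S=(560,-146); T=(568,175)
    for nm,c,r,z0,z1 in [("holder top",S,95,74,87),("hub",S,22,91,103),("crank",S,50,105,130),("neck",T,60,128,145),("bar",T,100,88,102),("lid",T,100,58,75)]:
        m=reg(c,r,z0,z1); p=W[m]
        if len(p)<4: print(nm,len(p)); continue
        mm=p.mean(0); print(nm,len(p),"mean",mm.round(1),"min",p.min(0).round(1),"max",p.max(0).round(1))
        if nm=="bar":
            (cx,cy),wh,a=cv2.minAreaRect(p[:,:2].astype(np.float32)); print(" rect",cx,cy,wh,a)
        if nm in("lid","neck"): print(" circ",circ(p), cv2.minEnclosingCircle(p[:,:2].astype(np.float32)))
        if nm=="holder top":
            print(" rect",cv2.minAreaRect(p[:,:2].astype(np.float32)))
    b=project(im,[[S[0],S[1],85],[T[0],T[1],110]]).round().astype(int)
    for i,(u,v) in enumerate(b):
        c=im["pixels"][v-60:v+60,u-60:u+60]; cv2.imwrite(f"pics/{n}_c{i}.png",cv2.resize(c,None,fx=5,fy=5,interpolation=cv2.INTER_CUBIC)); print(n,i,"crop origin",u-60,v-60)
E
python3 fit.py; python3 -c "
import cv2,numpy as np
a=[cv2.imread(f'pics/{n}_c{i}.png') for n in ('top','side') for i in (0,1)]
for n,k in (('t',0),('s',2)): cv2.imwrite(f'pics/m_{n}.png',cv2.resize(np.hstack(a[k:k+2]),(800,400)))"
```

```text
top bench z -0.1313917016277628
holder top 2452 mean [ 563.1 -146.1   80.3] min [ 479.2 -232.4   74.1] max [648.5 -61.3  86.8]
 rect ((564.7498779296875, -147.3505401611328), (129.9451904296875, 131.45391845703125), 63.33600616455078)
hub 94 mean [ 564.  -145.2   95.6] min [ 552.1 -157.7   91.3] max [ 576.9 -132.8   99.7]
crank 27 mean [ 557.5 -175.7  118.7] min [ 552.6 -181.1  106.4] max [ 563.5 -171.   123.3]
neck 351 mean [572.1 184.4 134.3] min [545.7 158.  128.1] max [598.6 211.7 139.7]
 circ [572.24581841 184.42147675  21.12626228] ((571.8264770507812, 184.83770751953125), 27.310388565063477)
bar 504 mean [568.6 182.2  95.1] min [495.7 131.9  88. ] max [647.8 237.8 101.9]
 rect 574.0047607421875 181.58740234375 (167.98745727539062, 46.175724029541016) 26.442663192749023
lid 1587 mean [570.1 182.3  62.4] min [496.1 108.9  58. ] max [647.8 258.3  74.5]
 circ [574.51388986 186.24361054  54.06207896] ((568.45556640625, 183.86619567871094), 80.36424255371094)
top 0 crop origin 285 151
top 1 crop origin 151 165
side bench z 0.8110522889645608
holder top 2710 mean [ 562.2 -153.    80.
[... 251 characters left out ...]
rank 51 mean [ 557.5 -180.5  117.5] min [ 552.6 -184.8  105.1] max [ 564.  -173.4  124.6]
neck 233 mean [571.7 181.3 134.6] min [545.7 153.9 128.2] max [597.7 210.9 140.4]
 circ [571.82486767 181.41131004  22.34118866] ((571.3870849609375, 182.53057861328125), 28.63446617126465)
bar 397 mean [566.6 173.9  95.1] min [494.8 127.7  88.1] max [647.9 237.1 102. ]
 rect 573.70068359375 178.59500122070312 (170.5140838623047, 45.00371551513672) 29.94277000427246
lid 1001 mean [576.  162.3  63.3] min [493.7 102.6  58. ] max [647.1 255.4  75. ]
 circ [569.64614042 190.12048071  59.59770368] ((572.7407836914062, 178.989501953125), 83.34947967529297)
side 0 crop origin 243 201
side 1 crop origin 213 102
```

View pics/m_t.png

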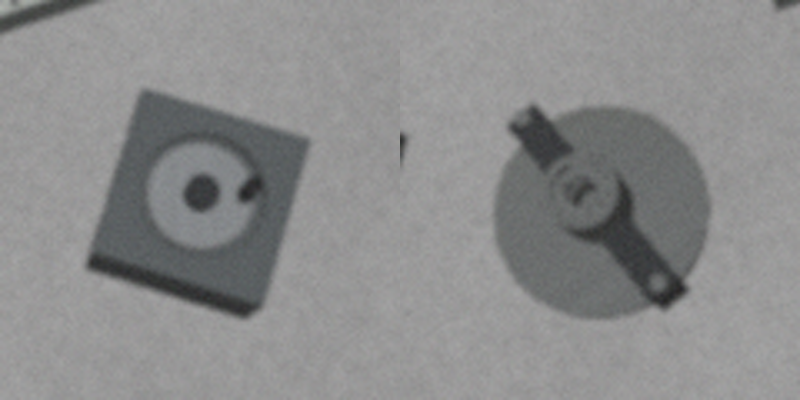

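View pics/m_s.png

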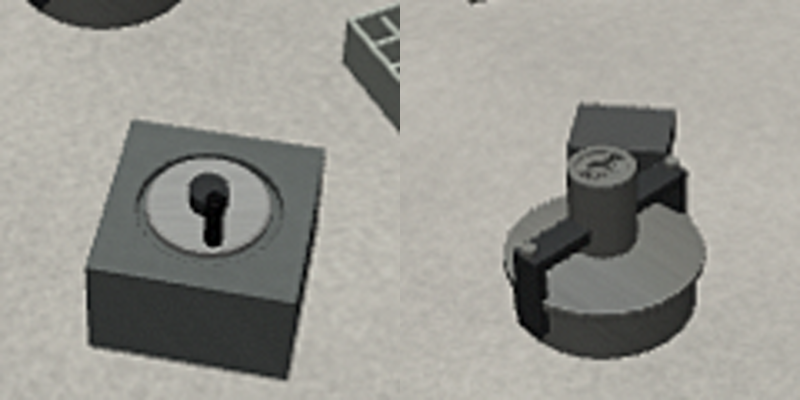

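```bash
cat > fit2.py <<'E'
from h import *
for n in ["top","side"]:
    im=np.load(f"{n}0.npy",allow_pickle=True).item(); W=cloud(im)
    def reg(c,r,z0,z1):
        return (np.hypot(W[...,0]-c[0],W[...,1]-c[1])<r)&(W[...,2]>z0)&(W[...,2]<z1)
    def onplane(m,z):  # mask centroid ray hit with plane z + enclosing circle of plane-projected pixels
        P=W[m]; o=np.array(im["origin"]); d=P-o; Q=o+d*((z-o[2])/d[:,2])[:,None]; return Q
    S=(564,-146); T=(572,184)
    for nm,c,r,z0,z1,zp in [("hub",S,18,91,103,96),("crank",S,50,113,130,122),("neck",T,40,132.5,145,136)]:
        Q=onplane(reg(c,r,z0,z1),zp); e=cv2.minEnclosingCircle(Q[:,:2].astype(np.float32)); print(n,nm,len(Q),Q.mean(0).round(1),np.round(e[0],1),round(e[1],1))
    m=reg(T,87,88,102)&~reg(T,32,0,200); Q=onplane(m,95); d=Q[:,:2]-T
    # side faces bias; two ends
    u,s,vt=np.linalg.svd(d-d.mean(0),full_matrices=False); print(n,"bar axis",np.degrees(np.arctan2(*(vt[0]*np.sign(vt[0][0]))[::-1])), Q.mean(0))
    # wheel: bright pixels near S
    g=im["pixels"].mean(2); m=reg(S,46,76,90); v=g[m]; th=cv2.threshold(v.astype(np.uint8).reshape(-1,1),0,255,cv2.THRESH_OTSU)[0]
    Q=onplane(m&(g>th),82); print(n,"wheel",th,len(Q),Q.mean(0).round(1),cv2.minEnclosingCircle(Q[:,:2].astype(np.float32)))
    # dark bar pixels
    m=reg(T,87,85,105)&~reg(T,32,0,200)&(g<75); Q=onplane(m,95)
    u,s,vt=np.linalg.svd(Q[:,:2]-Q[:,:2].mean(0),full_matrices=False); print("dark bar",len(Q),np.degrees(np.arctan2(*(vt[0]*np.sign(vt[0][0]))[::-1])),Q.mean(0))
E
python3 fit2.py
```

```text
top hub 94 [ 563.9 -145.1   96. ] [ 563.5 -145. ] 13.4
top crank 24 [ 557.1 -175.8  122. ] [ 557.5 -175.6] 6.5
top neck 280 [572.  184.6 136. ] [571.7 184.3] 27.2
top bar axis 31.76790884759722 [570.18870057 183.29405011  95.        ]
top wheel 119.0 604 [ 564.  -144.1   82. ] ((564.6072998046875, -146.45416259765625), 38.472618103027344)
dark bar 329 31.635484775580718 [565.88308822 179.55421262  95.        ]
side hub 81 [ 562.8 -145.3   96. ] [ 562.8 -147.2] 14.2
side crank 38 [ 557.3 -181.3  122. ] [ 558.3 -181.4] 9.5
side neck 188 [571.4 181.8 136. ] [571.9 183. ] 29.9
side bar axis 31.892176337401356 [566.12516164 176.18636208  95.        ]
side wheel 111.0 634 [ 562.5 -147.7   82. ] ((563.005126953125, -146.55508422851562), 39.627994537353516)
dark bar 311 32.494414244465965 [565.50763257 173.37618518  95.        ]
```

Emit:
move_arm(deltas="2 2 0 0 0 0;3.6 3.7 0 0 0 0;3.6 3.7 0 0 0 0;3.6 3.7 0 0 0 0;3.6 3.7 0 0 0 0;3.6 3.7 0 0 0 0;3.6 3.7 0 0 0 0;3.6 3.7 0 0 0 0;3.6 3.7 0 0 0 0;3.6 3.7 0 0 0 0;3.6 3.7 0 0 0 0;3.6 3.7 0 0 0 0")

```text
clock: 2.7
position: [455.8, 69.8, 231.8]
ee_rot: [0.99, -0.144, 0.001, -0.0]
contact_force: [0.3, -0.1, 0.3]
gripper_width: 85.4
```

Emit:
move_arm(deltas="3.6 3.7 0 0 0 0;3.6 3.7 0 0 0 0;3.6 3.7 0 0 0 0;2 2.5 0 0 0 0;0 0 0 0 0 0.18;0 0 0 0 0 0.18;0 0 0 0 0 0.18;0 0 0 0 0 0.18;0 0 0 0 0 0.18;0 0 0 0 0 0.18;0 0 0 0 0 0.18;0 0 0 0 0 0.18")

```text
clock: 4.2
position: [539.1, -95.5, 231.4]
ee_rot: [-0.647, 0.763, -0.0, 0.0]
contact_force: [1.2, -0.3, -0.8]
gripper_width: 85.4
```

```bash
cat > st.py <<'E'
from h import *
def st():
    s=telemetry.read_state(); r=R.from_quat(s["ee_rot"]).as_matrix()
    print("t",round(s["clock"],2),"pos",s["position"].round(1),"psi",round(np.degrees(np.arctan2(r[1,0],r[0,0])),1),"tilt",np.degrees(np.arccos(-r[2,2])).round(2),"j",s["joints"].round(3),"F",s["contact_force"].round(1),"M",s["wrist_torque"].round(2),"w",round(s["gripper_width"],1)); return s,r
def to(x,y,z,psi=None):
    s,r=st(); d=np.array([x,y,z])-s["position"]
    print("tool delta cm",(r.T@d/10).round(2))
    if psi is not None:
        q=R.from_euler('z',psi,degrees=True)*R.from_rotvec([np.pi,0,0]); print("rotvec",(R.from_matrix(r).inv()*q).as_rotvec().round(3))
E
python3 -c "
from st import *
to(563.5,-145.5,150,-101.4)"
```

```text
t 4.2 pos [539.1 -95.5 231.4] psi -99.4 tilt 0.02 j [ 0.121  0.253 -0.184 -0.    -1.134 -0.285] F [ 1.2 -0.3 -0.8] M [ 0.02  0.   -0.04] w 85.4
tool delta cm [ 4.53 -3.22  8.14]
rotvec [-0.     0.     0.035]
```

Emit:
move_arm(deltas="2.2 -1.6 3 0 0 0.035;2.33 -1.62 3 0 0 0;0 0 1.5 0 0 0;0 0 0 0 0 0;0 0 0 0 0 0")

```text
clock: 4.82
position: [563.5, -145.2, 157.6]
ee_rot: [-0.636, 0.772, -0.001, 0.001]
contact_force: [-0.8, 0.6, 0.2]
gripper_width: 85.8
```

```bash
python3 -c "
from st import *
to(563.5,-145.5,83.5,-101.4)
for n in ('top','side'):
    im=eyes.get_image(n); u,v=project(im,[[563.5,-145.5,120]])[0].round().astype(int); print(u,v)
    cv2.imwrite(f'pics/{n}1.png',cv2.resize(im['pixels'][v-60:v+60,u-60:u+60],None,fx=5,fy=5,interpolation=cv2.INTER_CUBIC))
"
```

```text
t 4.83 pos [ 563.5 -145.2  157.6] psi -101.0 tilt 0.12 j [ 0.026  0.373 -0.207  0.    -0.988 -0.218] F [-0.8  0.6  0.2] M [-0.02 -0.04  0.  ] w 85.8
tool delta cm [0.02 0.01 7.41]
rotvec [-0.002  0.     0.007]
347 206
305 249
```

View pics/side1.png

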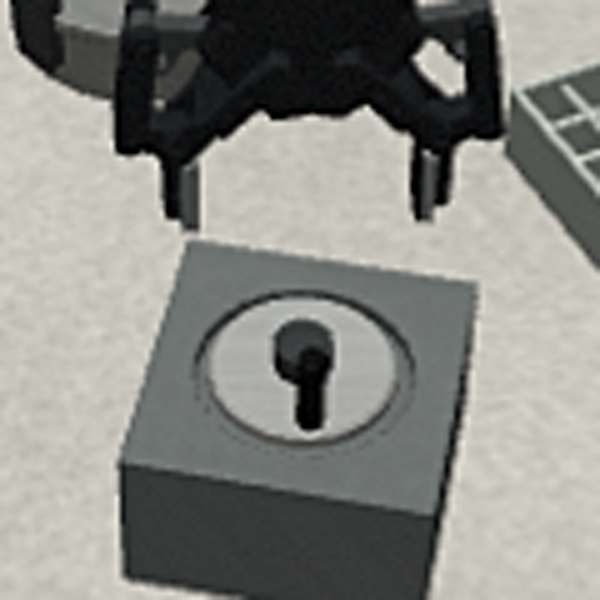

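View pics/top1.png

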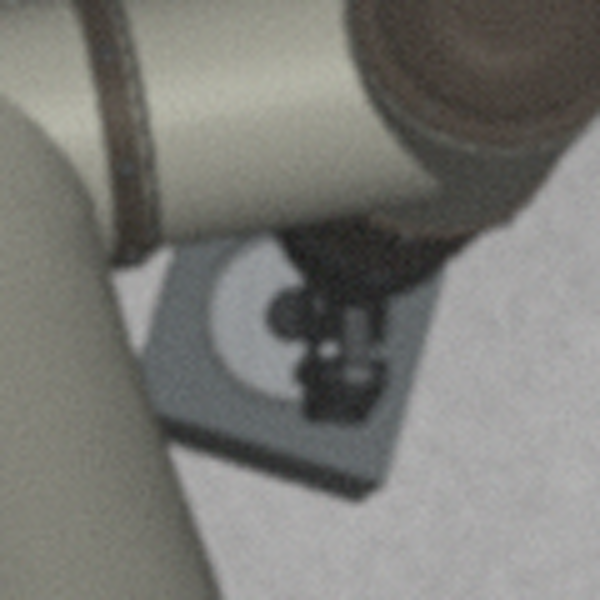

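Emit:
move_arm(deltas="0 0 2 0 0 0.007;0 0 2 0 0 0;0 0 2 0 0 0;0 0 1.0 0 0 0;0 0 0.4 0 0 0;0 0 0 0 0 0;0 0 0 0 0 0")

```text
clock: 5.8
position: [563.4, -145.7, 83.1]
ee_rot: [-0.633, 0.774, -0.001, 0.001]
contact_force: [0.2, -0.2, -0.0]
gripper_width: 85.4
```

Emit:
move_arm(deltas="0 0 0 0 0 0;0 0 0 0 0 0;0 0 0 0 0 0;0 0 0 0 0 0;0 0 0 0 0 0;0 0 0 0 0 0", grip=0)

```text
clock: 6.55
position: [563.5, -145.8, 82.9]
ee_rot: [-0.633, 0.774, -0.001, 0.0]
contact_force: [0.1, -0.1, 4.4]
gripper_width: 23.8
```

```bash
python3 -c "
from st import *
to(563.5,-145.5,83.5,-101.4)
for n in ('side',):
    im=eyes.get_image(n); u,v=project(im,[[563.5,-145.5,120]])[0].round().astype(int); print(u,v)
    cv2.imwrite(f'pics/{n}2.png',cv2.resize(im['pixels'][v-60:v+60,u-60:u+60],None,fx=5,fy=5,interpolation=cv2.INTER_CUBIC))
"
```

```text
t 6.55 pos [ 563.5 -145.8   82.9] psi -101.4 tilt 0.08 j [ 0.025  0.458 -0.289  0.    -0.822 -0.225] F [ 0.1 -0.1  4.4] M [ 0.03 -0.1  -0.01] w 23.8
tool delta cm [-0.03  0.   -0.06]
rotvec [-0.001 -0.    -0.001]
305 249
```

View pics/side2.png

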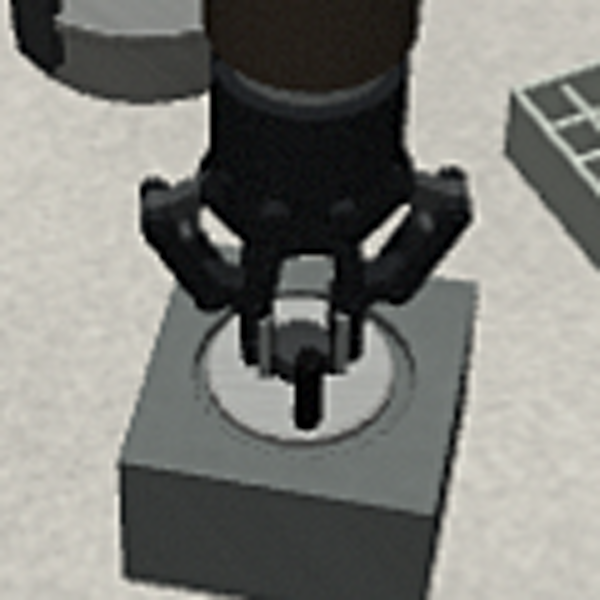

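Emit:
move_arm(deltas="0 0 -0.5 0 0 0;0 0 -1 0 0 0;0 0 -1.5 0 0 0;0 0 -2 0 0 0;0 0 -2.5 0 0 0;0 0 -2.5 0 0 0;0 0 -2.5 0 0 0;0 0 -2.5 0 0 0;0 0 -1 0 0 0;0 0 0 0 0 0;0 0 0 0 0 0;0 0 0 0 0 0")

```text
clock: 8.1
position: [562.3, -145.7, 241.1]
ee_rot: [-0.633, 0.774, 0.001, -0.001]
contact_force: [1.4, -0.3, -4.3]
gripper_width: 23.4
```

```bash
python3 -c "
from st import *
to(571.8,184,243,-58.2)
for n in ('side',):
    im=eyes.get_image(n); u,v=project(im,[[563.5,-145.5,220]])[0].round().astype(int); print(u,v)
    cv2.imwrite(f'pics/{n}3.png',cv2.resize(im['pixels'][v-60:v+60,u-60:u+60],None,fx=5,fy=5,interpolation=cv2.INTER_CUBIC))
"
```

```text
t 8.1 pos [ 562.3 -145.7  241.1] psi -101.5 tilt 0.14 j [ 0.025  0.304 -0.087 -0.    -1.182 -0.225] F [ 1.4 -0.3 -4.3] M [-0.04 -0.02 -0.02] w 23.4
tool delta cm [-32.5    5.63  -0.19]
rotvec [ 0.002  0.001 -0.755]
307 213
```

View pics/side3.png

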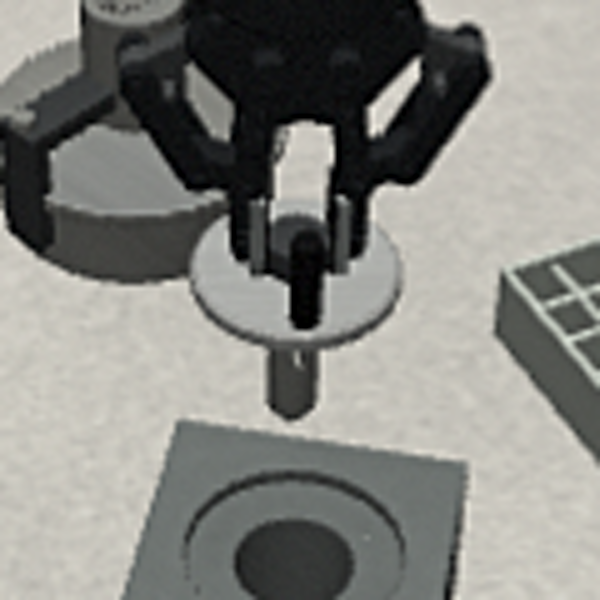

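Emit:
move_arm(deltas="-1.5 0.3 0 0 0 0;-3.5 0.6 -0.2 0 0 0;-4.5 0.8 0 0 0 0;-4.5 0.8 0 0 0 0;-4.5 0.8 0 0 0 0;-4.5 0.8 0 0 0 0;-4 0.7 0 0 0 0;-3 0.5 0 0 0 0;-1.5 0.2 0 0 0 0;-0.6 0.1 0 0 0 0;0 0 0 0 0 0;0 0 0 0 0 0")

```text
clock: 9.65
position: [571.7, 179.0, 244.4]
ee_rot: [-0.633, 0.775, -0.0, -0.0]
contact_force: [-0.3, -0.3, -3.8]
gripper_width: 23.5
```

Emit:
move_arm(deltas="0 0 0 0 0 -0.12;0 0 0 0 0 -0.14;0 0 0 0 0 -0.14;0 0 0 0 0 -0.14;0 0 0 0 0 -0.12;0 0 0 0 0 -0.095;0 0 0 0 0 0;0 0 0 0 0 0;0 0 0 0 0 0")

```text
clock: 10.78
position: [571.8, 179.8, 244.4]
ee_rot: [0.874, -0.487, 0.0, -0.0]
contact_force: [-0.4, -0.9, -4.0]
gripper_width: 23.6
```

```bash
python3 -c "
from st import *
to(571.8,184,243,-58.2)
for n in ('top','side'):
    im=eyes.get_image(n); np.save(f'{n}4.npy',im,allow_pickle=True); u,v=project(im,[[571.5,184,190]])[0].round().astype(int); print(u,v)
    v=max(v,60)
    cv2.imwrite(f'pics/{n}4.png',cv2.resize(im['pixels'][v-60:v+60,u-60:u+60],None,fx=5,fy=5,interpolation=cv2.INTER_CUBIC))
"
```

```text
t 10.78 pos [571.8 179.8 244.4] psi -58.3 tilt 0.0 j [ 0.575  0.333 -0.037  0.    -1.201 -0.021] F [-0.4 -0.9 -4. ] M [ 0.02 -0.05 -0.02] w 23.6
tool delta cm [-0.36 -0.22  0.14]
rotvec [-0.    -0.    -0.001]
200 218
272 134
```

View pics/side4.png

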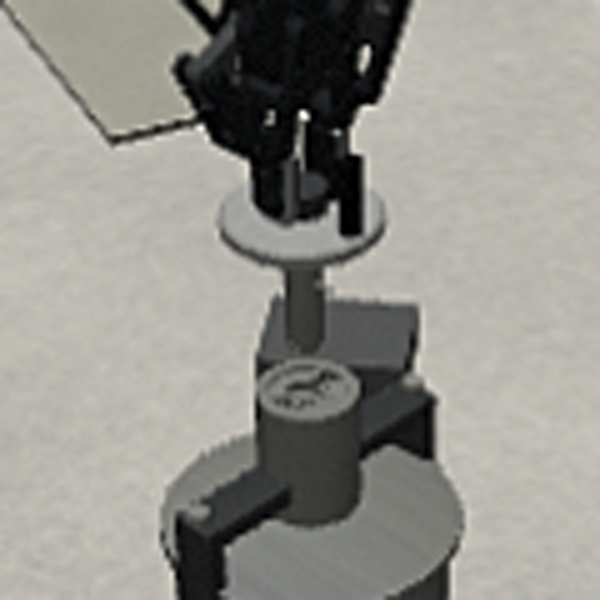

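View pics/top4.png

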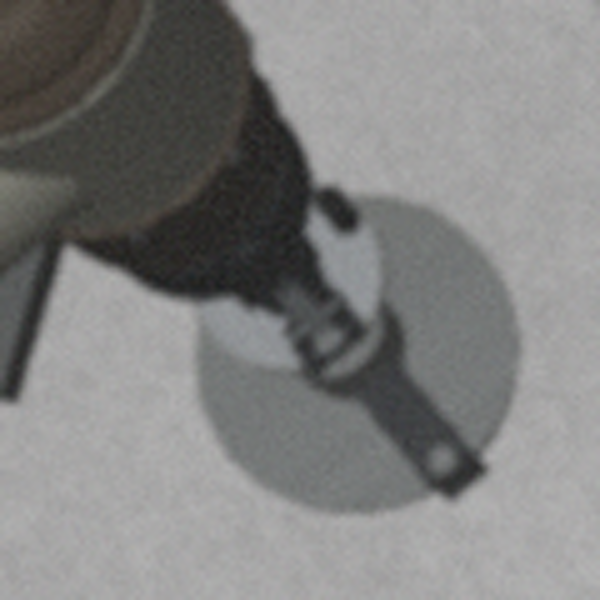

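```bash
cat > ax.py <<'E'
from h import *
from scipy.optimize import least_squares
import sys
def cyl(W,c,r,z0,z1,rad,d0):
    m=(np.hypot(W[...,0]-c[0],W[...,1]-c[1])<r)&(W[...,2]>z0)&(W[...,2]<z1); p=W[m]
    f=lambda q:np.hypot(p[:,0]-q[0],p[:,1]-q[1])-rad
    q=least_squares(f,d0,loss='soft_l1',f_scale=1.).x
    return len(p),q.round(1),np.abs(f(q)).mean().round(2)
if __name__=="__main__":
    tag=sys.argv[1]
    for n in ('side','top'):
        im=np.load(f'{n}{tag}.npy',allow_pickle=True).item(); W=cloud(im); o=np.array(im["origin"])
        print(n,'shank',cyl(W,(572,180),18,175,225,10,(572,180)),'neck',cyl(W,(572,184),40,100,130,27,(572,184)))
        m=(np.hypot(W[...,0]-572,W[...,1]-180)<48)&(W[...,2]>232)&(W[...,2]<250)
        g=im['pixels'].mean(2); mm=m&(g>110); P=W[mm]; print(' disc z',np.median(P[:,2])); d=P-o; Q=o+d*((243-o[2])/d[:,2])[:,None]
        print(' disc circle',cv2.minEnclosingCircle(Q[:,:2].astype(np.float32)))
        # lateral from edges: mask pixel rows, shank
        for nm,c,r,z0,z1 in (('shank',(572,180),16,180,220),('neck',(572,184),32,102,130)):
            m=(np.hypot(W[...,0]-c[0],W[...,1]-c[1])<r)&(W[...,2]>z0)&(W[...,2]<z1)
            vs=np.unique(np.nonzero(m)[0]); mids=[(v,(np.nonzero(m[v])[0].min()+np.nonzero(m[v])[0].max())/2,np.ptp(np.nonzero(m[v])[0])) for v in vs]
            # predicted axis px
            if n=='side':
                mids=np.array(mids); zz=np.linspace(z0+5,z1-5,20)
                for cc in [(572,180),(572,184)]:
                    pr=project(im,[[*cc,z] for z in zz]); 
                    u=np.interp(pr[:,1],mids[:,0],mids[:,1]); sc=np.linalg.norm(o-[*cc,150])/im['fx']
                    print('  ',nm,cc,'px offset meas-pred',(u-pr[:,0]).mean().round(2),'mm',((u-pr[:,0]).mean()*sc).round(2),'width',np.median(mids[:,2]))
E
python3 ax.py 4
```

```text
side shank (111, array([571.3, 180.3]), np.float64(1.28)) neck (219, array([572.5, 185.1]), np.float64(2.63))
 disc z 242.96717513107308
 disc circle ((568.9417114257812, 170.73475646972656), 43.60988998413086)
   shank (572, 180) px offset meas-pred 0.26 mm 0.65 width 7.0
   shank (572, 184) px offset meas-pred 0.87 mm 2.19 width 7.0
   neck (572, 180) px offset meas-pred -0.59 mm -1.5 width 17.0
   neck (572, 184) px offset meas-pred -0.93 mm -2.36 width 17.0
top shank (0, array([572., 180.]), np.float64(nan)) neck (69, array([573.4, 185.3]), np.float64(0.83))
 disc z 243.04561074664196
 disc circle ((570.6207275390625, 179.40103149414062), 39.60560607910156)ax.py:8: RuntimeWarning: Mean of empty slice.
  return len(p),q.round(1),np.abs(f(q)).mean().round(2)
  ret = ret.dtype.type(ret / rcount)
```

```bash
cat > ov.py <<'E'
from h import *
import sys
def draw(n,tag,items,c,half,out,sc=10):
    im=np.load(f'{n}{tag}.npy',allow_pickle=True).item()
    u,v=project(im,[c])[0].round().astype(int); v=max(v,half)
    a=cv2.resize(im['pixels'][v-half:v+half,u-half:u+half],None,fx=sc,fy=sc,interpolation=cv2.INTER_CUBIC)
    a=cv2.convertScaleAbs(a,alpha=1.5)
    t=np.linspace(0,2*np.pi,100)
    for (x,y,z,r,col) in items:
        p=project(im,np.stack([x+r*np.cos(t),y+r*np.sin(t),z+0*t],1)); p=((p-[u-half,v-half]+0.5)*sc).round().astype(np.int32)
        cv2.polylines(a,[p],True,col,1,cv2.LINE_AA)
    cv2.imwrite(out,a); return a
if __name__=="__main__":
    N=(572,184)
    for nn,x,y in (("a",572,184),):
        it=[(x,y,136,27,(0,255,0)),(x,y,136,20,(0,255,255)),(x,y,66,80,(255,128,0))]
        A=draw("top",0,it,(572,184,110),20,f"x.png",20); B=draw("side",0,it,(572,184,120),25,"x.png",16)
        cv2.imwrite("pics/ov_neck.png",np.hstack([A,B]))
    it=[(571.5,180,243,40,(0,255,0)),(571.5,180,233,40,(0,255,255)),(571.5,180,163,6,(0,0,255)),(571.5,180,195,10,(0,0,255))]
    A=draw("top",4,it,(571,180,243),25,"x.png",16); B=draw("side",4,it,(571,180,200),25,"x.png",16)
    cv2.imwrite("pics/ov_screw.png",np.hstack([A,B]))
E
python3 ov.py
```

```text
(no output)
```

View pics/ov_neck.png

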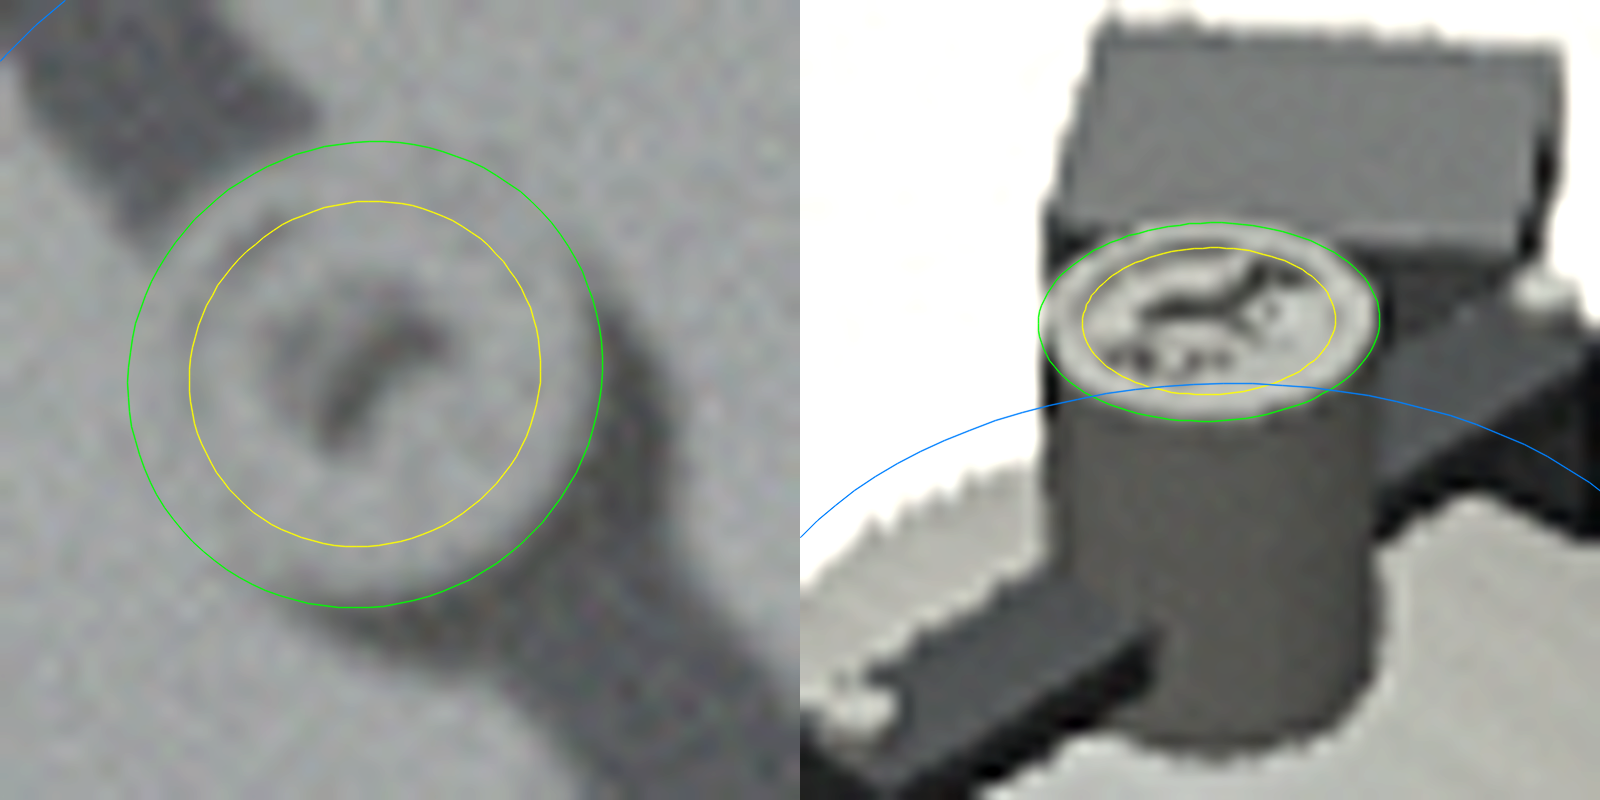

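View pics/ov_screw.png

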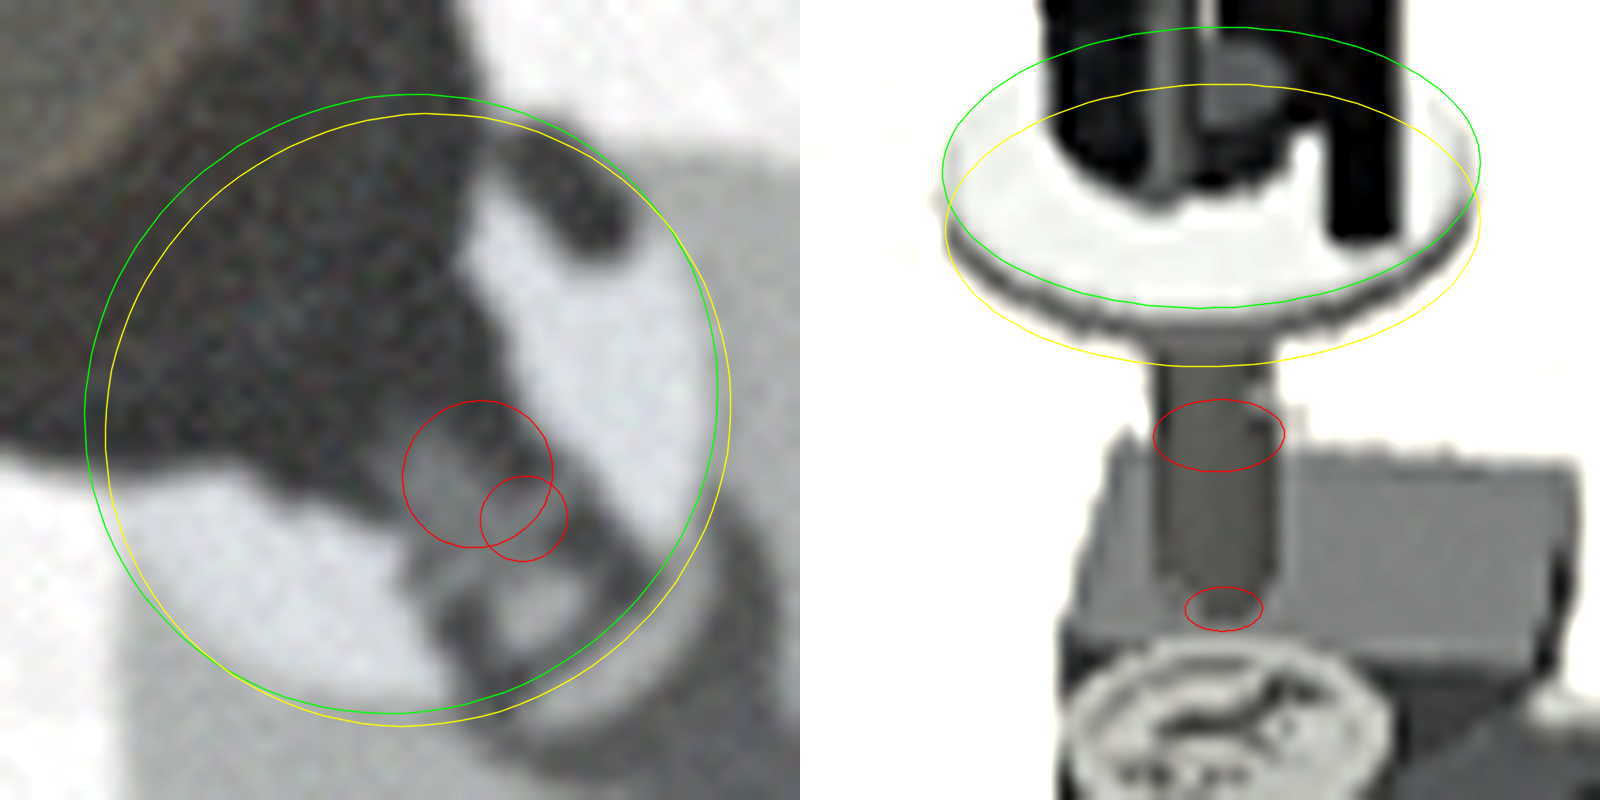

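```bash
python3 -c "
from st import *
to(572.5,184,205,-58.2)"
```

```text
t 10.88 pos [571.7 179.9 244.3] psi -58.2 tilt 0.0 j [ 0.575  0.333 -0.037 -0.    -1.201 -0.02 ] F [ 0.2  0.1 -4.1] M [0.03 0.04 0.03] w 23.4
tool delta cm [-0.31 -0.28  3.93]
rotvec [ 0.     0.    -0.001]
```

Emit:
move_arm(deltas="-0.31 -0.28 0 0 0 0;0 0 0.5 0 0 0;0 0 0.7 0 0 0;0 0 0.6 0 0 0;0 0 0.6 0 0 0;0 0 0.5 0 0 0;0 0 0.5 0 0 0;0 0 0.3 0 0 0;0 0 0 0 0 0;0 0 0 0 0 0")

```text
clock: 12.12
position: [572.6, 184.1, 207.6]
ee_rot: [0.874, -0.486, 0.0, -0.0]
contact_force: [0.5, 0.2, -3.1]
gripper_width: 23.5
```

```bash
python3 -c "
from st import *
to(572.5,184,205,-58.2)
for n in ('top','side'):
    im=eyes.get_image(n); np.save(f'{n}5.npy',im,allow_pickle=True)
from ov import draw
it=[(572,184,136,27,(0,255,0)),(572.0,183.5,203,40,(0,255,0))]
A=draw('top',5,it,(571,184,180),25,'x.png',12); B=draw('side',5,it,(571,184,170),25,'x.png',12)
cv2.imwrite('pics/ov5.png',cv2.resize(np.hstack([A,B]),(800,400)))
"
```

```text
t 12.12 pos [572.6 184.1 207.6] psi -58.2 tilt 0.02 j [ 0.58   0.362 -0.089  0.    -1.12  -0.025] F [ 0.5  0.2 -3.1] M [ 0.01  0.01 -0.02] w 23.5
tool delta cm [0.   0.02 0.26]
rotvec [-0. -0. -0.]
```

View pics/ov5.png

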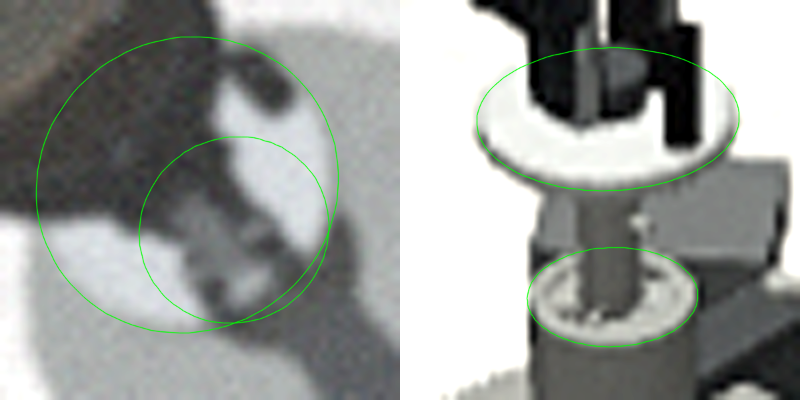

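Emit:
move_arm(deltas="0 0 0.4 0 0 0;0 0 0.5 0 0 0;0 0 0.5 0 0 0;0 0 0.5 0 0 0;0 0 0.4 0 0 0;0 0 0.2 0 0 0;0 0 0 0 0 0")

```text
clock: 13.1
position: [572.5, 184.1, 182.2]
ee_rot: [0.874, -0.486, -0.0, 0.0]
contact_force: [-0.4, -0.2, -4.9]
gripper_width: 23.8
```

```bash
python3 -c "
from st import *
to(572.5,184,175,-58.2)"
```

```text
t 13.1 pos [572.5 184.1 182.2] psi -58.2 tilt 0.01 j [ 0.58   0.383 -0.124  0.    -1.064 -0.025] F [-0.4 -0.2 -4.9] M [ 0.07 -0.09  0.01] w 23.8
tool delta cm [0.01 0.   0.72]
rotvec [ 0. -0. -0.]
```

Bore entered freely. Creep down to contact.

Emit:
move_arm(deltas="0 0 0.15 0 0 0;0 0 0.15 0 0 0;0 0 0.15 0 0 0;0 0 0.05 0 0 0;0 0 0 0 0 0")

```text
clock: 13.72
position: [572.5, 184.1, 177.3]
ee_rot: [0.874, -0.486, -0.0, 0.0]
contact_force: [-0.2, 0.7, -4.1]
gripper_width: 23.3
```

Emit:
move_arm(deltas="0 0 0.1 0 0 0;0 0 0 0 0 0")

```text
clock: 13.98
position: [572.5, 184.1, 176.2]
ee_rot: [0.874, -0.486, -0.0, 0.0]
contact_force: [1.3, -0.0, -4.0]
gripper_width: 23.7
```

Emit:
move_arm(deltas="0 0 0.1 0 0 0;0 0 0 0 0 0")

```text
clock: 14.22
position: [572.5, 184.1, 175.2]
ee_rot: [0.874, -0.486, -0.0, 0.0]
contact_force: [0.7, 0.2, -3.7]
gripper_width: 23.4
```

Emit:
move_arm(deltas="0 0 0.1 0 0 0;0 0 0 0 0 0")

```text
clock: 14.48
position: [572.6, 184.1, 174.4]
ee_rot: [0.874, -0.486, 0.0, -0.0]
contact_force: [0.1, -1.5, -3.3]
gripper_width: 23.7
```

Emit:
move_arm(deltas="0 0 0.1 0 0 0;0 0 0 0 0 0")

```text
clock: 14.72
position: [572.7, 184.0, 174.2]
ee_rot: [0.874, -0.486, 0.0, -0.0]
contact_force: [-1.6, -0.4, 1.8]
gripper_width: 23.4
```

Emit:
move_arm(deltas="0 0 0 0 0 0;0 0 0 0 0 0;0 0 0 0 0 0;0 0 0 0 0 -0.08;0 0 -0.01 0 0 -0.12;0 0 -0.01 0 0 -0.12;0 0 -0.01 0 0 -0.12;0 0 -0.01 0 0 -0.12;0 0 -0.01 0 0 -0.12;0 0 -0.01 0 0 -0.12;0 0 0 0 0 0")

```text
clock: 16.1
position: [573.9, 184.8, 175.1]
ee_rot: [0.994, -0.108, 0.002, -0.001]
contact_force: [-0.6, -0.8, 4.9]
gripper_width: 23.6
```

```bash
python3 -c "
from st import *
to(572.5,184,175,31.8)"
```

```text
t 16.1 pos [573.9 184.8 175.1] psi -12.4 tilt 0.24 j [ 5.800e-01  3.890e-01 -1.330e-01  1.000e-03 -1.044e+00  7.740e-01] F [-0.6 -0.8  4.9] M [-0.03 -0.01  0.08] w 23.6
tool delta cm [-0.12  0.11  0.01]
rotvec [-0.001 -0.004 -0.771]
```

Emit:
move_arm(deltas="0 0 -0.01 0 0 -0.12;0 0 -0.01 0 0 -0.12;0 0 -0.01 0 0 -0.12;0 0 0 0 0 -0.12;0 0 0 0 0 -0.1;0 0 0 0 0 0")

```text
clock: 16.85
position: [572.2, 184.5, 173.0]
ee_rot: [0.984, 0.18, -0.0, -0.0]
contact_force: [-0.5, 1.5, -1.8]
gripper_width: 23.6
```

```bash
python3 -c "
from st import *
to(572.5,184,175,31.8)"
```

```text
t 16.85 pos [572.2 184.5 173. ] psi 20.7 tilt 0.07 j [ 5.800e-01  3.910e-01 -1.360e-01 -1.000e-03 -1.045e+00  1.353e+00] F [-0.5  1.5 -1.8] M [ 0.45 -0.04  0.12] w 23.6
tool delta cm [ 0.01  0.05 -0.2 ]
rotvec [-0.001  0.001 -0.193]
```

Emit:
move_arm(deltas="0 0 0.1 0 0 -0.03;0 0 0.15 0 0 0;0 0 0 0 0 0")

```text
clock: 17.23
position: [572.2, 184.3, 170.9]
ee_rot: [0.981, 0.195, -0.0, -0.0]
contact_force: [0.7, 2.4, -3.7]
gripper_width: 23.7
```

Descending freely (weight still on the fingers); it's in the entry. Continue down to the bottom.

Emit:
move_arm(deltas="0 0 0.1 0 0 0;0 0 0.15 0 0 0;0 0 0.1 0 0 0;0 0 0 0 0 0")

```text
clock: 17.73
position: [572.4, 183.9, 168.0]
ee_rot: [0.981, 0.196, -0.0, 0.0]
contact_force: [0.1, 0.5, -4.5]
gripper_width: 23.6
```

```bash
python3 -c "
from st import *
to(572.5,184,167,31.8)"
```

```text
t 17.73 pos [572.4 183.9 168. ] psi 22.6 tilt 0.03 j [ 0.58   0.395 -0.143  0.    -1.033  1.385] F [ 0.1  0.5 -4.5] M [ 0.13 -0.08 -0.01] w 23.6
tool delta cm [ 0.01 -0.01  0.1 ]
rotvec [ 0.     0.001 -0.161]
```

Emit:
move_arm(deltas="0 0 0.1 0 0 0;0 0 0 0 0 0;0 0 0 0 0 0")

```text
clock: 18.1
position: [572.7, 184.0, 167.6]
ee_rot: [0.981, 0.196, 0.0, 0.0]
contact_force: [0.8, 0.9, -1.2]
gripper_width: 23.1
```

Emit:
move_arm(deltas="0 0 0.02 0 0 0.1;0 0 0.03 0 0 0.12;0 0 0.03 0 0 0.12;0 0 0.03 0 0 0.12;0 0 0.03 0 0 0.12;0 0 0.03 0 0 0.12;0 0 0 0 0 0")

```text
clock: 18.98
position: [572.8, 184.2, 165.8]
ee_rot: [0.988, -0.152, 0.0, -0.0]
contact_force: [0.7, 0.2, -1.3]
gripper_width: 23.1
```

```bash
python3 -c "
from st import *
to(572.5,184,167,31.8)"
```

```text
t 18.98 pos [572.8 184.2 165.8] psi -17.4 tilt 0.05 j [ 0.58   0.397 -0.146  0.    -1.027  0.686] F [ 0.7  0.2 -1.3] M [ 0.08 -0.13 -0.  ] w 23.1
tool delta cm [-0.02  0.03 -0.12]
rotvec [-0.    -0.001 -0.859]
```

Emit:
move_arm(deltas="0 0 0.03 0 0 0.12;0 0 0.04 0 0 0.15;0 0 0.04 0 0 0.15;0 0 0.04 0 0 0.15;0 0 0.03 0 0 0.15;0 0 0.04 0 0 0.15;0 0 0.04 0 0 0.15;0 0 0.04 0 0 0.15;0 0 0.04 0 0 0.15;0 0 0.04 0 0 0.15;0 0 0.03 0 0 0.12;0 0 0 0 0 0")

```text
clock: 20.48
position: [572.6, 184.1, 161.7]
ee_rot: [-0.585, 0.811, -0.0, 0.0]
contact_force: [-0.3, -0.5, -1.1]
gripper_width: 23.6
```

```bash
python3 -c "
from st import *
to(572.5,184,167,-157.4)
for n in ('top','side'):
    im=eyes.get_image(n); np.save(f'{n}6.npy',im,allow_pickle=True)
from ov import draw
it=[(572,184,136,27,(0,255,0))]
A=draw('top',6,it,(571,184,160),25,'x.png',12); B=draw('side',6,it,(571,184,160),25,'x.png',12)
cv2.imwrite('pics/ov6.png',cv2.resize(np.hstack([A,B]),(800,400)))
"
```

```text
t 20.48 pos [572.6 184.1 161.7] psi -108.4 tilt 0.03 j [ 0.58   0.401 -0.151  0.    -1.018 -0.902] F [-0.3 -0.5 -1.1] M [-0.04 -0.01 -0.06] w 23.6
tool delta cm [ 0.01  0.01 -0.53]
rotvec [-0.     0.     0.854]
```

View pics/ov6.png

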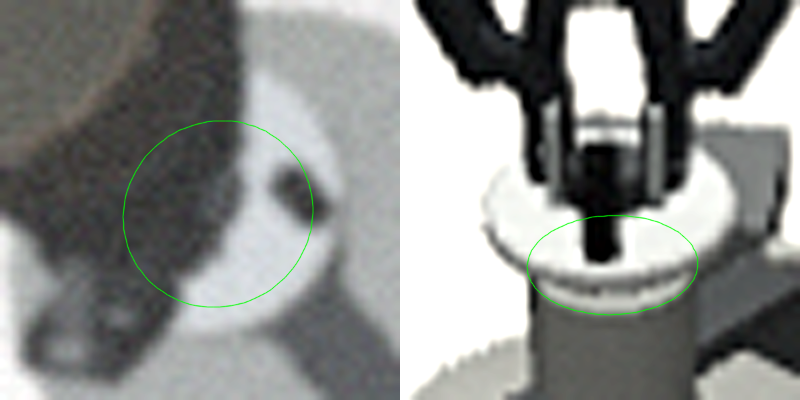

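Emit:
move_arm(deltas="0 0 0.03 0 0 0.12;0 0 0.04 0 0 0.15;0 0 0.04 0 0 0.15;0 0 0.04 0 0 0.15;0 0 0.03 0 0 0.15;0 0 0.04 0 0 0.15;0 0 0.04 0 0 0.15;0 0 0.04 0 0 0.15;0 0 0.04 0 0 0.15;0 0 0.04 0 0 0.15;0 0 0.03 0 0 0.12;0 0 0 0 0 0")

```text
clock: 22.08
position: [572.7, 184.2, 157.6]
ee_rot: [0.17, 0.985, 0.0, 0.0]
contact_force: [-0.3, -0.3, -0.4]
gripper_width: 23.2
```

```bash
python3 -c "
from st import *
to(572.5,184,157,0)"
```

```text
t 22.07 pos [572.7 184.2 157.6] psi 160.5 tilt 0.04 j [ 0.58   0.405 -0.156  0.    -1.009 -2.492] F [-0.3 -0.3 -0.4] M [ 0.04 -0.08  0.04] w 23.2
tool delta cm [ 0.02 -0.03  0.06]
rotvec [ 1.0e-03 -1.0e-03  2.8e+00]
```

Emit:
move_arm(deltas="0 0 0 0 0 0;0 0 0 0 0 0;0 0 0 0 0 0;0 0 0 0 0 0;0 0 0 0 0 0;0 0 -1 0 0 0;0 0 -2 0 0 0;0 0 -2 0 0 0;0 0 -1 0 0 0;0 0 0 0 0 0", grip=8.5)

```text
clock: 23.32
position: [572.8, 184.3, 218.2]
ee_rot: [0.171, 0.985, 0.001, 0.001]
contact_force: [-0.1, 0.6, -1.0]
gripper_width: 84.8
```

Emit:
move_arm(deltas="0 0 0 0 0 -0.18;0 0 0 0 0 -0.18;0 0 0 0 0 -0.18;0 0 0 0 0 -0.18;0 0 0 0 0 -0.18;0 0 0 0 0 -0.18;0 0 0 0 0 -0.18;0 0 0 0 0 -0.18;0 0 0 0 0 -0.18;0 0 0 0 0 -0.18;0 0 0 0 0 -0.18;0 0 0 0 0 -0.18")

```text
clock: 24.82
position: [572.0, 183.9, 216.1]
ee_rot: [0.79, -0.613, -0.001, 0.001]
contact_force: [0.5, -0.0, 0.8]
gripper_width: 85.3
```

Emit:
move_arm(deltas="0 0 0 0 0 -0.18;0 0 0 0 0 -0.18;0 0 0 0 0 -0.18;0 0 0 0 0 -0.18;0 0 0 0 0 -0.18;0 0 0 0 0 -0.08;0 0 0 0 0 0;0 0 0 0 0 0")

```text
clock: 25.82
position: [572.3, 184.0, 216.7]
ee_rot: [0.985, -0.173, -0.0, 0.0]
contact_force: [0.1, 0.3, 0.2]
gripper_width: 84.9
```

```bash
python3 -c "
from st import *
to(572.6,184.1,157.6,-19.5)
for n in ('top','side'):
    im=eyes.get_image(n); np.save(f'{n}7.npy',im,allow_pickle=True)
from ov import draw
it=[(572.4,184.1,156.7,40,(0,255,0))]
A=draw('top',7,it,(571,184,160),25,'x.png',12); B=draw('side',7,it,(571,184,160),25,'x.png',12)
cv2.imwrite('pics/ov7.png',cv2.resize(np.hstack([A,B]),(800,400)))
"
```

```text
t 25.82 pos [572.3 184.  216.7] psi -19.9 tilt 0.06 j [ 0.58   0.355 -0.075 -0.    -1.142  0.644] F [0.1 0.3 0.2] M [ 0.01 -0.04  0.01] w 84.9
tool delta cm [ 0.03 -0.03  5.91]
rotvec [ 0.001  0.001 -0.007]
```

View pics/ov7.png

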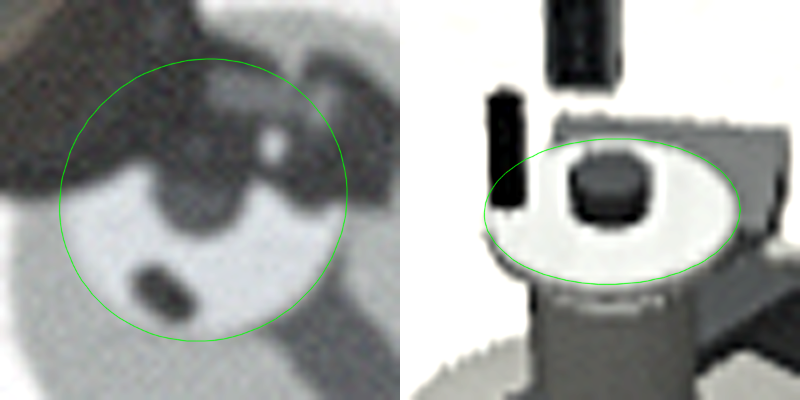

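Emit:
move_arm(deltas="0.02 -0.02 1.5 0 0 0;0 0 2 0 0 0;0 0 1.5 0 0 0;0 0 0.9 0 0 0;0 0 0 0 0 0;0 0 0 0 0 0")

```text
clock: 26.68
position: [573.2, 184.4, 158.9]
ee_rot: [0.985, -0.172, 0.001, -0.0]
contact_force: [-0.6, 1.2, -1.2]
gripper_width: 84.9
```

```bash
python3 -c "
from st import *
to(572.6,184.1,157.6,-19.5)"
```

```text
t 26.68 pos [573.2 184.4 158.9] psi -19.8 tilt 0.07 j [ 0.58   0.405 -0.154  0.    -1.012  0.645] F [-0.6  1.2 -1.2] M [ 0.03  0.05 -0.09] w 84.9
tool delta cm [-0.04  0.05  0.13]
rotvec [-0.001 -0.001 -0.005]
```

Emit:
move_arm(deltas="-0.03 0.03 0.07 0 0 0;0 0 0 0 0 0")

```text
clock: 26.92
position: [572.5, 184.1, 158.0]
ee_rot: [0.985, -0.172, 0.0, -0.0]
contact_force: [1.4, 0.4, -0.2]
gripper_width: 84.8
```

Emit:
move_arm(deltas="0 0 0 0 0 0;0 0 0 0 0 0;0 0 0 0 0 0;0 0 0 0 0 0;0 0 0 0 0 0;0 0 0 0 0 0", grip=0)

```text
clock: 27.68
position: [572.6, 184.2, 157.9]
ee_rot: [0.985, -0.172, 0.0, -0.0]
contact_force: [1.0, 0.2, 1.4]
gripper_width: 23.4
```

```bash
python3 -c "
from st import *
to(572.6,184.1,157.6,-19.5)"
```

```text
t 27.68 pos [572.6 184.2 157.9] psi -19.8 tilt 0.04 j [ 0.58   0.405 -0.156  0.    -1.009  0.645] F [1.  0.2 1.4] M [0.16 0.1  0.  ] w 23.4
tool delta cm [0.01 0.01 0.03]
rotvec [-0.001 -0.001 -0.005]
```

Emit:
move_arm(deltas="0 0 0.03 0 0 0.12;0 0 0.04 0 0 0.15;0 0 0.04 0 0 0.15;0 0 0.04 0 0 0.15;0 0 0.03 0 0 0.15;0 0 0.04 0 0 0.15;0 0 0.04 0 0 0.15;0 0 0.04 0 0 0.15;0 0 0.04 0 0 0.15;0 0 0.04 0 0 0.15;0 0 0.03 0 0 0.12;0 0 0 0 0 0")

```text
clock: 29.18
position: [572.8, 184.4, 153.9]
ee_rot: [-0.568, 0.823, -0.0, 0.001]
contact_force: [-0.6, 0.9, 1.0]
gripper_width: 23.4
```

Emit:
move_arm(deltas="0 0 0.03 0 0 0.12;0 0 0.04 0 0 0.15;0 0 0.04 0 0 0.15;0 0 0.03 0 0 0.12;0 0 0.03 0 0 0.1;0 0 0 0 0 0;0 0 0 0 0 0;0 0 0 0 0 0")

```text
clock: 30.18
position: [572.9, 184.3, 152.3]
ee_rot: [-0.28, 0.96, 0.0, 0.001]
contact_force: [2.0, 0.8, 3.8]
gripper_width: 23.3
```

```bash
python3 -c "
from st import *
to(572.6,184.1,152,-147)
for n in ('top','side'):
    im=eyes.get_image(n); np.save(f'{n}8.npy',im,allow_pickle=True)
st()
for n in ('dropper','rack','cottonjar','slidebox'): print(n,[np.round(r['point']) for r in eyes.boxes_of(im,n)][:1])
from ov import draw
it=[(572.4,184.1,151.,40,(0,255,0))]
A=draw('top',8,it,(571,184,160),25,'x.png',12); B=draw('side',8,it,(571,184,160),25,'x.png',12)
cv2.imwrite('pics/ov8.png',cv2.resize(np.hstack([A,B]),(800,400)))
"
```

```text
t 30.18 pos [572.9 184.3 152.3] psi -147.5 tilt 0.09 j [ 0.58   0.41  -0.163  0.    -0.996 -1.584] F [2.  0.8 3.8] M [ 0.24 -0.49  0.02] w 23.3
tool delta cm [ 0.04 -0.    0.03]
rotvec [-0.     0.002 -0.009]
t 30.27 pos [572.9 184.3 152.3] psi -147.5 tilt 0.09 j [ 0.58   0.41  -0.163  0.    -0.996 -1.584] F [1.3 1.3 4.7] M [ 0.28 -0.54  0.02] w 23.1
dropper [array([353., 348.,  36.])]
rack []
cottonjar [array([ 377., -394.,   79.])]
slidebox [array([663., 376.,  32.])]
```

View pics/ov8.png

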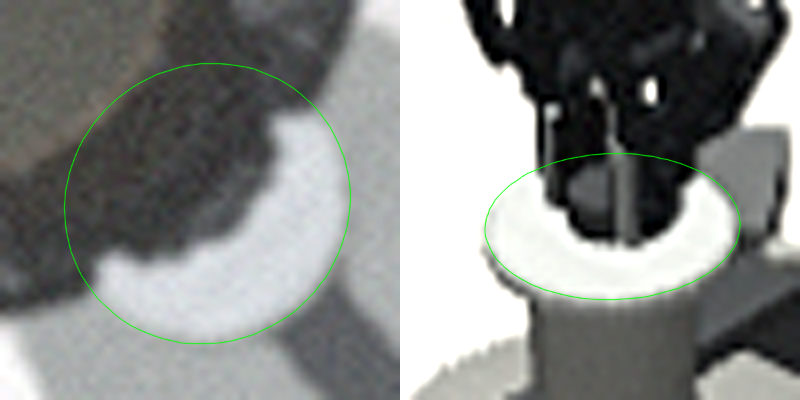

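```bash
python3 -c "
from h import *
for n in ('top','side'):
  for t in (7,8):
    im=np.load(f'{n}{t}.npy',allow_pickle=True).item(); W=cloud(im); g=im['pixels'].mean(2)
    rr=np.hypot(W[...,0]-572.4,W[...,1]-184.1); m=(rr>18)&(rr<36)&(W[...,2]>140)&(W[...,2]<170)&(g>120)
    print(n,t,m.sum(),np.median(W[m][:,2]))
"
python3 -c "
from bench import arm
from st import *
st(); arm.job_done(); st()"
```

```text
top 7 251 156.6404974055937
top 8 289 150.5386061292528
side 7 226 157.69356547730604
side 8 190 151.96449340359538
t 30.48 pos [572.9 184.3 152.3] psi -147.6 tilt 0.09 j [ 0.58   0.41  -0.163  0.    -0.996 -1.585] F [2.1 2.6 4.5] M [ 0.3  -0.63  0.01] w 23.5
the job is handed in; nothing more can be done
the job is handed in; nothing more can be done
```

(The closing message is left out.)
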